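Empty the beaker of used control vials into the discard tray

ROBOT

A 7-joint arm with a two-finger parallel gripper is mounted at the origin on the work surface. World frame = base frame: x ahead of the robot, y to its left, z up, the work surface at z = 0. Lengths are in mm, angles in rad, forces in N, time in s.
With the tool pointing down it reaches from about 400 to 850 mm from the base axis. Payload 4.5 kg.
Tool frame: the origin (TCP) lies midway between the tips of the shut fingers; the grasp point (between the pads) lies bot.tcp_to_grasp behind it (bot.tcp_to_grasp is the distance from the TCP to the grasp point, in mm); z points along the fingers, y is the line along which they close (so a half turn about z gives the same grasp; the last joint's range is limited). The gripper opens to 85 mm and grips with 20 to 120 N. Pads are 22 mm wide; open, the fingers measure 114 mm over their backs; the gripper's body (76 mm by 85 mm) begins 54 mm behind the grasp point. The pads swing forward as they close: fully open they stand 13 mm farther back than shut.
Start: joints at [-1.248, 0.689, -0.195, 1.565, 0.157, 0.902, -0.215], TCP at [177.981, 599.147, 231.317] pointing down, gripper open.
Joint ranges: [-3.01, 3.01], [-0.46, 2.08], [-1.47, 1.51], [0.13, 2.56], [-1, 4.14], [0.04, 2.09], [-2.66, 2.66]. Speed limits (rad/s): [2.57, 2.57, 3.14, 3.14, 3.14, 3.14, 3.14].

INTERFACE

Orientations are given as a unit quaternion [w, x, y, z].
In Python, from plant import bot gives the robot as it stands. The module is installed in compiled form; this text tells all that it offers.
- The arm moves only by the shell command python3 -m jog 'ROWS' [FORCE]. ROWS is JSON, one flat list of numbers, 7 for each row, row after row: the turn, a rotation vector about the tool's x, y, z in rad, then the shift along the tool's x, y, z in mm, then the finger opening in mm, from 0 to 85.4. A call has 1 to 12 rows; each row shifts and turns the commanded pose from where the row before left it, along the tool's axes as they then stand; what a row does not reach is not made up. A row lasts 1/12 s, in which the tool goes at most 41.7 mm and 7.16 degrees, less where a joint would pass 70% of its speed; a pose out of reach is approached as far as the arm can. A call with a gripper value outside its range is refused whole. The fingers move at their own pace and stop on an object; FORCE is the grip in N (left out, the last holds). Time passes only in rows, so rows that do not move let the fingers close. It gives the time, the measured TCP pose, the force, the opening and the grip force at its end, in the units of the state.
- bot.read_state(): the state, without advancing time (a new reading comes with each control period).
- bot.grab_frame(name): name is "scene" or "side" or "wrist"; returns the picture (384x512x3 uint8, red, green, blue); there is no depth.
- bot.camera_info(name): a dict with "mtx" (3x3 intrinsics, pixels), "rvec" (rotation vector, rad) and "tvec" (3), from world to camera coordinates, as OpenCV has them; the wrist camera has in their place "mount" (4x4, takes a point from camera to tool coordinates, whose origin is the TCP and whose axes are the flange's). Camera axes: x right, y down, z forward; pixel columns grow to the right and rows downward; lengths in mm; the calibration is good to about 2 mm. A picture is of the moment at which its call begins: read the wrist's pose just before it. camera_info takes no time and is no camera call.
- bot.sign_off(): hands the job in; it is judged then, once.
Trained networks look in the newest picture that a camera, given by its name, has taken for a name from the list of things; names that differ only in an ending like _2 or _b are one class to them, and where a whole thing is asked for, a point or a joint stands for the part that bears it (a point fixed in the world has none). Each returns a list of dicts, best first, with "p" (0 to 1); they miss things now and then, are a little off and sometimes report something else, mostly with a low value. They report only what shows in the picture. A call takes as long as a camera call.
- bot.outline_of(name, camera): "mask" (384x512 bool, what is visible of it) and "box" ([left, top, width, height] in pixels, round what is visible of it).
The state is a dict: "t": time; "joint_pos": joint angles; "joint_velocities": joint speeds; "joint_efforts": joint torques, N m; "tool_pos": TCP position; "tcp_rot": TCP orientation; "wrist_force": force on the tool from outside, world axes, zero at the start; "moment": the same for the moment, N m; "width": opening from 0.0 (shut) to 1.0 (fully open); "finger_force": force on a finger pad.
Only numpy, scipy, OpenCV 4.12 (cv2) and the standard library are available. Lean on these libraries where they do the work, as an engineer would, in place of code of your own. Each camera call takes 0.05 s, during which the arm holds its last target. There are 200 camera calls.

TASK

Pick up the white beaker and, holding its mouth low over the red discard tray, tip it until all three used vials have come out into the tray. Then set the empty beaker down, mouth up, wholly on the round blue drying mat - put down, not dropped - and leave the other things on the bench where they are.

Things in the scene. Friction and masses are not known exactly. Their poses are not given: they have to be found in the camera images.
- beaker_mid (a point): White plastic beaker, a straight round cup open at the top: outer diameter 62 mm, 92 mm tall, wall 3 mm, floor 5 mm thick, about 110 g, no handle or spout, smooth inside (the vials slide out once it is tipped some 30 to 40 degrees past level). This point is on its axis, 46 mm above its underside; z runs along the axis towards the mouth. At the start it stands upright on the bench with three loose vials in it.
- beaker_mouth (a point): Centre of the beaker's open mouth, on the axis, 92 mm above the underside.
- vial0_mid (a point): Used control vial of amber glass with blue cap, a cylinder 24 mm across and 44 mm long, about 25 g, starting loose inside the beaker. This point is its centre; z runs along it towards the cap.
- vial1_mid (a point): Used control vial of amber glass with blue cap, a cylinder 24 mm across and 44 mm long, about 25 g, starting loose inside the beaker. This point is its centre; z runs along it towards the cap.
- vial2_mid (a point): Used control vial of amber glass with blue cap, a cylinder 24 mm across and 44 mm long, about 25 g, starting loose inside the beaker. This point is its centre; z runs along it towards the cap.
- tray: Red open discard tray, fixed to the bench: 180 mm (its x) by 170 mm (its y), 55 mm high, walls 5 mm. Origin: centre of its underside, on the bench.
- mat_top (a point): Centre of the top face of the round blue drying mat (black edge), 100 mm across, 6 mm thick, fixed to the bench; this top face is 6 mm above the bench.
- marker: Bystander: white marker pen with black cap, lying, 125 mm long, 17 mm thick along its x. Origin: under its middle, on the bench.
- dish: Bystander: small flat glass dish, 46 mm across, 14 mm tall. Origin: centre of its underside.
- rack: Bystander: green sample-tube rack with blue-capped tubes, 210 mm long (along its y), 90 mm deep, 101 mm tall. Origin: centre of its underside.
- card_box: Bystander: flat yellow box, 100 x 150 x 45 mm (x, y, z). Origin: centre of its underside.
- reagent: Bystander: white reagent jar with blue cap, 56 mm across, 110 mm tall. Origin: centre of its underside.
- tape: Bystander: roll of orange tape lying flat, 50 mm across, 20 mm tall. Origin: centre of its underside.
- beaker: The beaker again, with its origin at the centre of its underside.
- vial0: The vial again, with its origin at the centre of its flat bottom.
- vial1: The vial again, with its origin at the centre of its flat bottom.
- vial2: The vial again, with its origin at the centre of its flat bottom.

How it is judged:
By the outcome, as a careful person would: the job done as asked, in the order asked, and still so for the second after the job is handed in, with the robot touching nothing.
It also fails if it takes over 59 s, if anything falls off the work surface, if the arm or the gripper's body presses on something with over 40 N, if the wrist force passes 120 N, or if a joint passes its speed limit or range.

## Working session

There is one attempt and no reset: what is moved stays moved. The work goes in short steps, Python scripts to look and compute and a shell command to move; the robot and the scene stay as the last step left them, time stands still between calls to the robot, and variables do not carry over. Pictures are saved under pics/ and viewed, at most 10 in all, crops included, and the job is handed in when it is done.

```bash
mkdir -p pics
cat > h.py <<'E'
import numpy as np, cv2
from plant import bot
from scipy.spatial.transform import Rotation as R
def cam(n):
    c=bot.camera_info(n); return np.array(c['mtx']),R.from_rotvec(np.ravel(c['rvec'])).as_matrix(),np.ravel(c['tvec'])
def onplane(n,uv,z):
    K,Rm,t=cam(n); o=-Rm.T@t; d=Rm.T@np.linalg.inv(K)@[uv[0],uv[1],1.]
    return o+d*(z-o[2])/d[2]
def proj(n,p):
    K,Rm,t=cam(n); q=K@(Rm@np.array(p,float)+t); return q[:2]/q[2]
def st():
    s=bot.read_state(); q=s['tcp_rot']; return s,np.array(s['tool_pos']),R.from_quat([q[1],q[2],q[3],q[0]])
E
python3 - <<'E'
from h import *
s,p,r=st(); print(s['t'],p,r.as_matrix().round(3),bot.tcp_to_grasp)
ims=[bot.grab_frame(n) for n in('scene','side')]
for n,i in zip(('scene','side'),ims): cv2.imwrite(f'pics/{n}0.png',i[:,:,::-1])
for n in('scene','side'):
  K,Rm,t=cam(n); print(n,'cam at',-Rm.T@t)
  for o in('beaker','tray','mat_top','marker','dish','rack','card_box','reagent','tape'):
    l=bot.outline_of(o,n)
    if l:
        m=l[0]; ys,xs=np.nonzero(m['mask']); c=(xs.mean(),ys.mean())
        print(o,round(m['p'],2),m['box'],np.round(c,1),onplane(n,c,{'beaker':46,'mat_top':6,'rack':50,'reagent':55,'card_box':22,'tape':10,'tray':20}.get(o,5)).round(0))
E
```

```text
0.0 [177.83083194 598.47102243 230.48325764] [[-0.959  0.285 -0.   ]
 [ 0.285  0.959 -0.002]
 [-0.    -0.002 -1.   ]] 18.700000000000003
scene cam at [ 968.45879812 -106.36329471  668.79472231]
beaker 0.74 [106.5, 261.8, 130.7, 99.7] [169.3 314.4] [ 765. -205.   46.]
tray 0.71 [204.0, 133.0, 102.9, 95.3] [256.  180.6] [524.  28.  20.]
mat_top 0.61 [333.9, 127.7, 36.2, 34.5] [351.3 144.4] [483. 287.   6.]
marker 0.69 [297.7, 158.9, 23.4, 39.8] [307.4 175.9] [538. 148.   5.]
dish 0.62 [177.9, 219.9, 23.9, 23.3] [187.9 231.9] [ 595. -145.    5.]
rack 0.75 [273.6, 123.6, 24.2, 16.1] [287.8 133.1] [437. 135.  50.]
card_box 0.65 [329.9, 201.4, 96.4, 77.8] [374.3 239.6] [737. 209.  22.]
reagent 0.87 [275.6, 241.3, 34.5, 48.6] [292.5 264.1] [748.  27.  55.]
tape 0.57 [276.3, 124.5, 21.2, 15.5] [288.  132.8] [401. 151.  10.]
side cam at [ 540.11596561 -615.46213141  623.55748759]
beaker 0.96 [225.7, 286.5, 34.4, 57.0] [242.2 314.3] [ 538. -269.   46.]
tray 0.72 [199.5, 177.7, 82.0, 64.5] [237.  212.4] [527.  25.  20.]
mat_top 0.73 [207.5, 146.0, 31.3, 24.1] [222.5 157.9] [482. 284.   6.]
dish 0.73 [258.9, 261.3, 21.0, 21.0] [270.5 270.9] [ 599. -143.    5.]
rack 0.72 [320.9, 230.7, 81.1, 112.5] [357.8 289.1] [ 758. -224.   50.]
card_box 0.77 [293.1, 150.2, 39.9, 39.5] [309.6 166.8] [736. 211.  22.]
reagent 0.85 [315.0, 175.4, 27.2, 48.7] [329.2 199.6] [753.  29.  55.]
tape 0.52 [198.4, 178.2, 79.0, 66.1] [236.4 212.7] [525.  35.  10.]
```

```bash
python3 -c "
import cv2,numpy as np
a=cv2.imread('pics/scene0.png');b=cv2.imread('pics/side0.png')
cv2.imwrite('pics/both.png',cv2.resize(np.vstack([a[100:],b[100:]]),None,fx=1.05,fy=1.05))"
```

```text
(no output)
```

View pics/both.png

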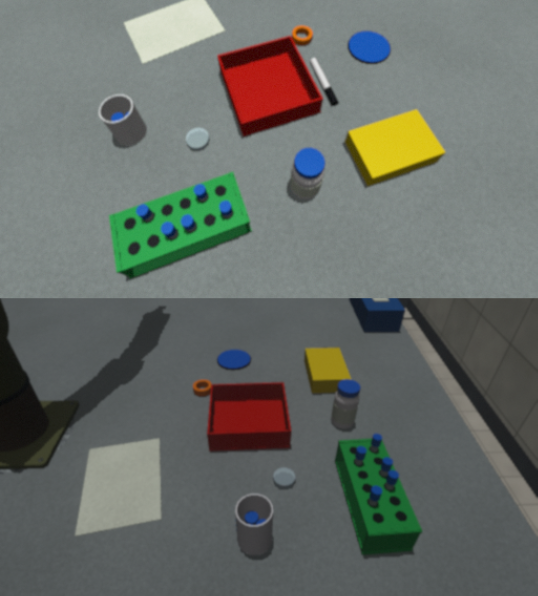

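The view shows the beaker with the vials at scene px (112,214) and side px (242,314), which is about (538,-267) mm. The tray is at about (525,27) and the mat at about (483,285), with the dish at (597,-144) near the beaker. The tape and marker lie between the tray and the mat. I'll use a sideways grasp and tip by rolling the tool, so I'm moving to mid-workspace first.

```bash
python3 -m jog '[0,0,0,-21.6,-25,-5,85, 0,0,0,-21.6,-25,-5,85, 0,0,0,-21.6,-25,-5,85, 0,0,0,-21.6,-25,-5,85, 0,0,0,-21.6,-25,-5,85, 0,0,0,-21.6,-25,-5,85, 0,0,0,-21.6,-25,-5,85, 0,0,0,-21.6,-25,-5,85, 0,0,0,-21.6,-25,-5,85, 0,0,0,-21.6,-25,-5,85, 0,0,0,-21.6,-25,-5,85, 0,0,0,-21.6,-25,-5,85]'
python3 -m jog '[0,0,0,-21.6,-25,-5,85, 0,0,0,-21.6,-25,-5,85, 0,0,0,-21.6,-25,-5,85, 0,0,0,-21.6,-25,-5,85, 0,0,0,-21.6,-25,-5,85, 0,0,0,-21.6,-25,-5,85, 0,0,0,-21.6,-25,-5,85, 0,0,0,-21.6,-25,-5,85, 0.115,-0.035,0,0,0,0,85, 0.115,-0.035,0,0,0,0,85, 0.115,-0.035,0,0,0,0,85, 0.115,-0.035,0,0,0,0,85]'
python3 -c "
from h import *
s,p,r=st();print(p,r.as_matrix().round(2),np.round(s['joint_pos'],2))"
```

```text
t: 2.0
tool_pos: [341.5, 236.3, 291.8]
tcp_rot: [0.0, 0.144, 0.99, 0.0]
wrist_force: [0.8, -0.0, -0.7]
width: 0.998
finger_force: 0.0
t: 3.0
tool_pos: [450.8, -3.7, 332.5]
tcp_rot: [0.038, 0.141, 0.96, -0.237]
wrist_force: [-0.8, 0.1, -0.9]
width: 0.995
finger_force: 0.0
[450.82074829  -3.71369882 332.46732211] [[-0.96  0.29  0.01]
 [ 0.25  0.85 -0.47]
 [-0.14 -0.44 -0.88]] [-0.4   0.4  -0.03  1.93  0.52  1.08  0.54]
```

```bash
cat >> h.py <<'E'
def frame(az,th,up=-1):  # tool z at azimuth az deg, th deg below level; y level; up=-1: x points down
    a,t=np.radians([az,th]); z=np.array([np.cos(a)*np.cos(t),np.sin(a)*np.cos(t),-np.sin(t)])
    x=np.array([0,0,up])-z*z[2]*up; x/=np.linalg.norm(x); return R.from_matrix(np.c_[x,np.cross(z,x),z])
def plan(Rt,tcp):
    s,p,r=st(); w=(r.inv()*Rt).as_rotvec(); print('p',p.round(1),'t',s['t'],'F',np.round(s['wrist_force'],1),'w',s['width'],s['finger_force'])
    print('turn tool',w.round(3),np.linalg.norm(w).round(3),'shift in target frame',Rt.inv().apply(tcp-p).round(1),'in current',r.inv().apply(tcp-p).round(1),'j',np.round(s['joint_pos'],2))
E
python3 - <<'E'
from h import *
K=bot.grab_frame('scene');bot.grab_frame('side')
for n in('scene','side'):
  for l in bot.outline_of('beaker',n):
    m=l['mask']; ys,xs=np.nonzero(m); c=(xs.mean(),ys.mean()); print(n,l['p'],l['box'],onplane(n,c,46).round(0))
for n in('scene','side'):
    print(n,[proj(n,(538,-268,z)).round(0) for z in (0,46,92)])
Rt=frame(-81,17); print(Rt.as_matrix().round(2))
z=Rt.as_matrix()[:,2]; g=np.array([538,-268,58.])
plan(Rt,g+z*18.7-z*150)
for o in('tray','mat_top'):
  for n in('scene','side'):
    l=bot.outline_of(o,n)
    if l:
      m=(l[0]['mask']*255).astype(np.uint8); c=cv2.findContours(m,0,2)[0]; c=max(c,key=cv2.contourArea)
      print(o,n,l[0]['p'],[onplane(n,q,55 if o=='tray' else 6)[:2].round(0) for q in cv2.boxPoints(cv2.minAreaRect(c))])
E
```

```text
scene 0.58 [95.5, 191.7, 44.2, 47.0] [ 532. -272.   46.]
scene 0.47 [276.3, 243.9, 34.3, 47.3] [745.  28.  46.]
side 0.84 [223.9, 288.3, 35.9, 57.5] [ 538. -270.   46.]
scene [array([126., 226.]), array([119., 215.]), array([111., 203.])]
side [array([243., 327.]), array([242., 314.]), array([242., 299.])]
[[-0.05  0.99  0.15]
 [ 0.29  0.16 -0.94]
 [-0.96  0.   -0.29]]
p [449.6  -2.1 330.9] t 3.2 F [ 0.1 -0.5 -0.8] w 0.9987114783489878 0.0
turn tool [ 0.399 -0.747  1.107] 1.394 shift in target frame [180.2  45.7 212.9] in current [-70.    2.3 273.8] j [-0.4   0.4  -0.03  1.93  0.51  1.08  0.55]
tray scene 0.59 [array([438., -65.]), array([423., 138.]), array([642., 108.]), array([646., -66.])]
tray side 0.88 [array([ 443., -107.]), array([424., 113.]), array([632., 109.]), array([ 613., -111.])]
mat_top scene 0.61 [array([420., 261.]), array([452., 360.]), array([545., 310.]), array([515., 218.])]
mat_top side 0.69 [array([434., 334.]), array([529., 333.]), array([529., 241.]), array([440., 242.])]
```

```bash
python3 -m jog '[0.0333,-0.0623,0.0923,0,0,0,85, 0.0333,-0.0623,0.0923,0,0,0,85, 0.0333,-0.0623,0.0923,0,0,0,85, 0.0333,-0.0623,0.0923,0,0,0,85, 0.0333,-0.0623,0.0923,0,0,0,85, 0.0333,-0.0623,0.0923,0,0,0,85, 0.0333,-0.0623,0.0923,0,0,0,85, 0.0333,-0.0623,0.0923,0,0,0,85, 0.0333,-0.0623,0.0923,0,0,0,85, 0.0333,-0.0623,0.0923,0,0,0,85, 0.0333,-0.0623,0.0923,0,0,0,85, 0.0333,-0.0623,0.0923,0,0,0,85]'
python3 -c "
from h import *
Rt=frame(-81,17);z=Rt.as_matrix()[:,2]
plan(Rt,np.array([537,-270,58.])-z*131)"
```

```text
t: 4.4
tool_pos: [449.7, -3.7, 331.3]
tcp_rot: [0.453, 0.525, 0.608, -0.387]
wrist_force: [0.1, -0.1, 0.3]
width: 0.993
finger_force: 0.0
p [449.7  -3.7 331.3] t 4.4 F [ 0.1 -0.1  0.3] w 0.9930245095006162 0.0
turn tool [-0.005  0.003 -0.008] 0.01 shift in target frame [180.4  44.6 213.5] in current [181.4  44.2 212.7] j [-0.98  0.81  0.38  2.05  0.84  1.25 -1.14]
```

```bash
python3 -m jog '[0,0,0,22.6,5.5,26.6,85, 0,0,0,22.6,5.5,26.6,85, 0,0,0,22.6,5.5,26.6,85, 0,0,0,22.6,5.5,26.6,85, 0,0,0,22.6,5.5,26.6,85, 0,0,0,22.6,5.5,26.6,85, 0,0,0,22.6,5.5,26.6,85, 0,0,0,22.6,5.5,26.6,85, 0,0,0,0,0,0,85]'
python3 - <<'E'
from h import *
Rt=frame(-81,17);z=Rt.as_matrix()[:,2]
plan(Rt,np.array([537,-270,58.])+z*18.7)
s,p,r=st(); im=bot.grab_frame('wrist').copy(); c=bot.camera_info('wrist'); M=np.array(c['mount']); K=np.array(c['mtx'])
def pw(P):
    q=M[:3,:3].T@(r.inv().apply(np.array(P)-p)-M[:3,3]); q=K@q; return q[:2]/q[2]
for zz in(0,92):
  pts=np.array([pw((537+31*np.cos(a),-270+31*np.sin(a),zz)) for a in np.linspace(0,6.3,40)])
  cv2.polylines(im,[pts.round().astype(np.int32)],True,(255,0,255),1)
cv2.imwrite('pics/w1.png',im[:,:,::-1]); print(M.round(2))
E
```

```text
t: 5.15
tool_pos: [516.0, -149.6, 91.6]
tcp_rot: [0.45, 0.524, 0.61, -0.389]
wrist_force: [0.4, -0.8, -0.8]
width: 0.995
finger_force: 0.0
p [ 516.  -149.6   91.6] t 5.15 F [ 0.4 -0.8 -0.8] w 0.9954443016533597 0.0
turn tool [-0.008  0.001  0.001] 0.008 shift in target frame [ -3.6   1.9 145.4] in current [ -3.4   3.1 145.4] j [-0.69  1.32  0.43  2.03  1.17  0.83 -1.56]
[[   0.     -0.95   -0.32   82.58]
 [   1.      0.      0.      0.19]
 [   0.     -0.32    0.95 -143.02]
 [   0.      0.      0.      1.  ]]
```

View pics/w1.png

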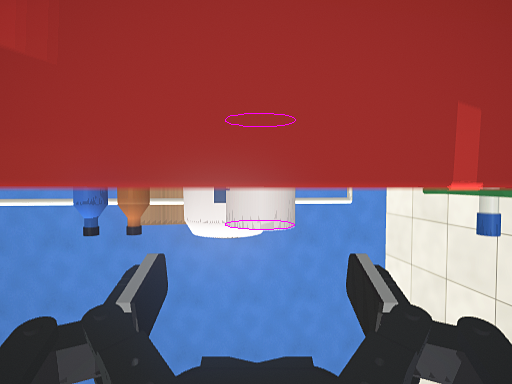

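The wrist camera hangs on the tool's +x side, which currently faces down. It sits inside the tray, and the red wall fills the picture down to row 187. The beaker rim I predicted, near (260,224), matches the beaker seen above the wall. I'll raise the arm and roll the tool half a turn so the camera is on top.

```bash
python3 -m jog '[0,0,0,-40,0,0,85, 0,0,0,-40,0,0,85, 0,0,-0.12,0,0,0,85, 0,0,-0.12,0,0,0,85, 0,0,-0.12,0,0,0,85, 0,0,-0.12,0,0,0,85, 0,0,-0.12,0,0,0,85, 0,0,-0.12,0,0,0,85, 0,0,-0.12,0,0,0,85, 0,0,-0.12,0,0,0,85, 0,0,-0.12,0,0,0,85, 0,0,-0.12,0,0,0,85]'
python3 -m jog '[0,0,-0.12,0,0,0,85, 0,0,-0.12,0,0,0,85, 0,0,-0.12,0,0,0,85, 0,0,-0.12,0,0,0,85, 0,0,-0.12,0,0,0,85, 0,0,-0.12,0,0,0,85, 0,0,-0.12,0,0,0,85, 0,0,-0.12,0,0,0,85, 0,0,-0.12,0,0,0,85, 0,0,-0.12,0,0,0,85, 0,0,-0.12,0,0,0,85, 0,0,-0.12,0,0,0,85]'
python3 -m jog '[0,0,-0.12,0,0,0,85, 0,0,-0.12,0,0,0,85, 0,0,-0.12,0,0,0,85, 0,0,-0.12,0,0,0,85, 0,0,0,0,0,0,85]'
cat >> h.py <<'E'
def wristview(name,B):
    s,p,r=st(); im=bot.grab_frame('wrist').copy(); c=bot.camera_info('wrist'); M=np.array(c['mount']); K=np.array(c['mtx'])
    def pw(P):
        q=K@(M[:3,:3].T@(r.inv().apply(np.array(P)-p)-M[:3,3])); return q[:2]/q[2]
    for zz in(B[2],B[2]+92):
        pts=np.array([pw((B[0]+31*np.cos(a),B[1]+31*np.sin(a),zz)) for a in np.linspace(0,6.3,40)])
        cv2.polylines(im,[pts.round().astype(np.int32)],True,(255,0,255),1)
    cv2.imwrite(name,im[:,:,::-1])
E
python3 - <<'E'
from h import *
Rt=frame(-81,17,1);z=Rt.as_matrix()[:,2]
plan(Rt,np.array([537,-270,58.])-z*81); plan(Rt,np.array([537,-270,58.])+z*18.7)
wristview('pics/w2.png',(537,-270,0))
E
```

```text
t: 6.2
tool_pos: [520.2, -168.4, 174.8]
tcp_rot: [0.154, 0.086, 0.799, -0.575]
wrist_force: [0.0, 0.2, 0.4]
width: 0.991
finger_force: 0.0
t: 7.2
tool_pos: [520.3, -168.6, 175.0]
tcp_rot: [-0.263, -0.462, 0.657, -0.534]
wrist_force: [-0.1, -0.7, 0.6]
width: 0.994
finger_force: 0.0
t: 7.62
tool_pos: [520.2, -168.7, 174.9]
tcp_rot: [0.382, 0.604, -0.529, 0.457]
wrist_force: [-0.2, 0.5, 0.2]
width: 0.994
finger_force: 0.0
p [ 520.2 -168.7  174.9] t 7.6167 F [-0.2  0.5  0.2] w 0.9939920394608637 0.0
turn tool [ 0.003 -0.001 -0.023] 0.024 shift in target frame [-81.7  -0.7  51.4] in current [-81.8   1.1  51.2] j [-0.5   1.09  0.17  2.09  1.3   1.13  1.56]
p [ 520.2 -168.7  174.9] t 7.6167 F [-0.2  0.5  0.2] w 0.9939920394608637 0.0
turn tool [ 0.003 -0.001 -0.023] 0.024 shift in target frame [-81.7  -0.7 151.1] in current [-81.9   0.8 150.9] j [-0.5   1.09  0.17  2.09  1.3   1.13  1.56]
```

View pics/w2.png

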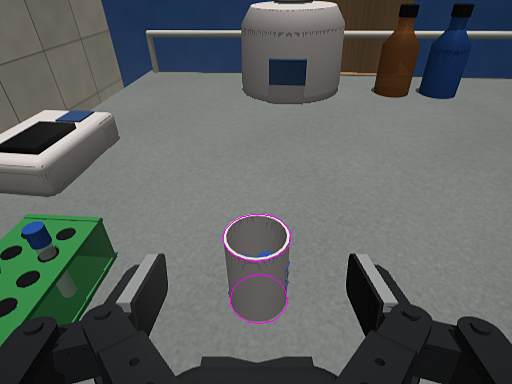

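The projected rim and base match the beaker, centred at px (257,238) and (258,298), to within about 1 mm. The way in is clear, so I'm descending, advancing and gripping.

```bash
python3 -m jog '[0,0,-0.02,-27.3,0,0,85, 0,0,0,-27.3,0,0,85, 0,0,0,-27.3,0,0,85, 0,0,0,0,0,30,85, 0,0,0,0,0,30,85, 0,0,0,0,0,30,85, 0,0,0,0,0,30,85, 0,0,0,0,0,20,85, 0,0,0,0,0,11,85, 0,0,0,0,0,0,85]'
python3 - <<'E'
from h import *
Rt=frame(-81,17,1);z=Rt.as_matrix()[:,2]
plan(Rt,np.array([537,-270,58.])+z*18.7)
E
```

```text
t: 8.5
tool_pos: [538.9, -290.3, 51.9]
tcp_rot: [0.387, 0.607, -0.525, 0.454]
wrist_force: [0.5, -0.3, -0.1]
width: 0.995
finger_force: 0.0
p [ 538.9 -290.3   51.9] t 8.5 F [ 0.5 -0.3 -0.1] w 0.9953689440346273 0.0
turn tool [ 0.005 -0.004 -0.007] 0.01 shift in target frame [-0.1 -1.3 -2.5] in current [-0.1 -1.3 -2.5] j [-0.3   1.35  0.25  2.    1.58  1.03  1.36]
```

```bash
python3 -m jog '[0,0,0,0,-1,2,60, 0,0,0,0,0,0,50, 0,0,0,0,0,0,50, 0,0,0,0,0,0,50, 0,0,0,0,0,0,50, 0,0,0,0,0,0,50, 0,0,0,0,0,0,50, 0,0,0,0,0,0,50, 0,0,0,0,0,0,50, 0,0,0,0,0,0,50]' 45
```

```text
t: 9.33
tool_pos: [541.0, -289.5, 50.4]
tcp_rot: [0.387, 0.609, -0.523, 0.453]
wrist_force: [0.7, 1.1, 1.9]
width: 0.72
finger_force: 48.9
```

```bash
python3 -m jog '[0,0,0,15,0,-4.5,50, 0,0,0,28.7,0,-8.8,50, 0,0,0,14,0,-4,50, 0,0,0,-4.3,-5.9,-29.4,50, 0,0,0,-4.3,-5.9,-29.4,50, 0,0,0,-4.3,-5.9,-29.4,50, 0,0,0,-4.3,-5.9,-29.4,50, 0,0,0,-4.3,-5.9,-29.4,50, 0,0,0,-4.3,-5.9,-29.4,50, 0,0,0,-4.3,-5.9,-29.4,50, 0,0,0,-4.3,-5.9,-29.4,50, 0,0,0,-4.3,-5.9,-29.4,50]'
python3 -m jog '[0,0,0,-4.3,-5.9,-29.4,50, 0,0,0,0,0,0,50]'
python3 - <<'E'
from h import *
Rt=frame(-81,17,1);z=Rt.as_matrix()[:,2]
plan(Rt,np.array([550,27,160.])+z*18.7)
im=bot.grab_frame('scene')
cv2.imwrite('pics/s3.png',im[60:300,60:460,::-1])
E
```

```text
t: 10.33
tool_pos: [551.8, -18.8, 149.4]
tcp_rot: [0.387, 0.61, -0.523, 0.452]
wrist_force: [0.4, -0.5, -2.5]
width: 0.716
finger_force: 49.7
t: 10.5
tool_pos: [554.9, 17.7, 151.7]
tcp_rot: [0.381, 0.614, -0.523, 0.451]
wrist_force: [0.8, 1.9, -3.3]
width: 0.72
finger_force: 49.7
p [554.9  17.7 151.7] t 10.5 F [ 0.8  1.9 -3.3] w 0.7196457579876292 49.6786929666996
turn tool [-0.006  0.01  -0.003] 0.012 shift in target frame [5.1 3.4 6.8] in current [5.1 3.5 6.7] j [-0.71  1.14  0.09  1.75  0.98  1.33  1.84]
```

View pics/s3.png

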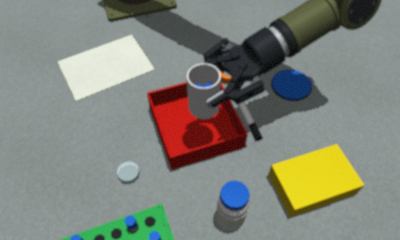

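The beaker is held upright over the tray at crop px (203,85), with the bystanders undisturbed. Next I'll lower it and roll.

```bash
python3 -m jog '[0,0,0,-19,1.5,10,50, 0,0,0,-19,1.5,10,50, 0,0,0.12,0,0,0,50, 0,0,0.12,0,0,0,50, 0,0,0.12,0,0,0,50, 0,0,0.12,0,0,0,50, 0,0,0.12,0,0,0,50, 0,0,0.12,0,0,0,50, 0,0,0.12,0,0,0,50, 0,0,0.12,0,0,0,50, 0,0,0.12,0,0,0,50, 0,0,0.12,0,0,0,50]'
python3 -m jog '[0,0,0.12,0,0,0,50, 0,0,0.12,0,0,0,50, 0,0,0.12,0,0,0,50, 0,0,0.12,0,0,0,50, 0,0,0.12,0,0,0,50, 0,0,0.12,0,0,0,50]'
python3 - <<'E'
from h import *
s,p,r=st(); X=r.as_matrix(); g=p-18.7*X[:,2]; m=g+34*X[:,0]
print(X.round(2)); print('grasp',g,'mouth',m,'rim low',m[2]-31*np.hypot(X[0,0],X[1,0]),'dn',-X[2].round(2),np.round(s['joint_pos'],2))
E
```

```text
t: 11.55
tool_pos: [551.5, -0.1, 111.9]
tcp_rot: [-0.063, -0.205, 0.777, -0.592]
wrist_force: [0.7, 0.1, -2.3]
width: 0.724
finger_force: 49.7
t: 12.05
tool_pos: [551.5, 0.0, 111.9]
tcp_rot: [0.15, 0.082, 0.799, -0.576]
wrist_force: [-0.5, 0.8, -3.1]
width: 0.72
finger_force: 49.7
[[-0.94  0.3   0.15]
 [-0.04  0.32 -0.95]
 [-0.33 -0.9  -0.29]]
grasp [548.78982795  17.69203071 117.34242303] mouth [516.7723535   16.27394637 105.99031455] rim low 76.76929220845645 dn [0.33 0.9  0.29] [-0.91  1.3   0.5   1.76  0.73  0.99  0.09]
```

```bash
python3 -m jog '[0,0,0,5,13.5,4.3,50, 0,0,0.1,0,0,0,50, 0,0,0.1,0,0,0,50, 0,0,0.1,0,0,0,50, 0,0,0.05,0,0,0,50, 0,0,0,0,0,0,50, 0,0,0.05,0,0,0,50, 0,0,0,0,0,0,50, 0,0,0,0,0,0,50, 0,0,0,0,0,0,50, 0,0,0,0,0,0,50, 0,0,0,0,0,0,50]'
python3 - <<'E'
from h import *
s,p,r=st(); X=r.as_matrix(); g=p-18.7*X[:,2]; m=g+34*X[:,0]
print(X.round(2)); print('grasp',g,'mouth',m,'rim low',m[2]-31*np.hypot(X[0,0],X[1,0]),np.round(s['joint_pos'],2))
a=bot.grab_frame('scene')[60:300,60:460];b=bot.grab_frame('side')[100:340,100:500]
cv2.imwrite('pics/t4.png',cv2.resize(np.vstack([a,b])[:,:,::-1],None,fx=1.25,fy=1.25))
for n in('scene','side'): print([(round(l['p'],2),l['box']) for l in bot.outline_of('vial0',n)])
E
```

```text
t: 13.05
tool_pos: [552.2, 1.0, 97.9]
tcp_rot: [0.261, 0.236, 0.768, -0.536]
wrist_force: [-0.1, -0.4, -1.0]
width: 0.722
finger_force: 49.7
[[-0.75  0.64  0.15]
 [ 0.08  0.31 -0.95]
 [-0.65 -0.7  -0.29]]
grasp [549.41100547  18.64686712 103.33871035] mouth [523.82638482  21.49373258  81.12784492] rim low 57.656721598073204 [-0.96  1.35  0.59  1.75  0.64  0.92 -0.23]
[(0.43, [266.0, 148.2, 5.0, 5.0])]
[(0.7, [225.0, 169.2, 46.2, 36.3]), (0.59, [203.9, 197.5, 14.9, 16.1])]
```

View pics/t4.png

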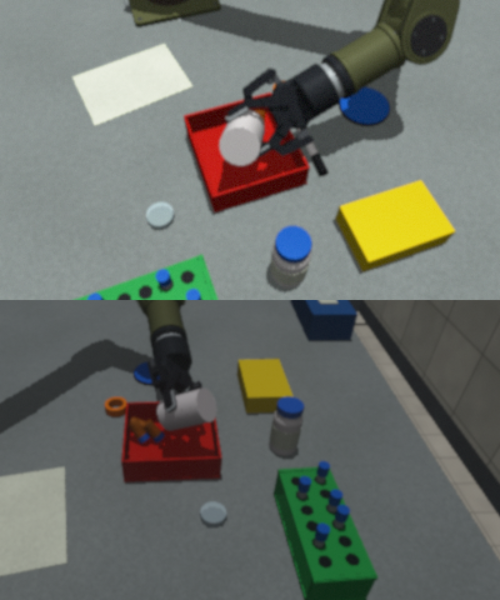

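The side view shows vials in the tray at about px (145,428) of the picture, but I can't count them. I'll tip further, then lift and check.

```bash
python3 -m jog '[0,0,0.1,-5,-5,-2,50, 0,0,0.1,-5,-5,-2,50, 0,0,0.1,0,0,0,50, 0,0,0.1,0,0,0,50, 0,0,0,0,0,0,50, 0,0,0,0,0,0,50, 0,0,0,0,0,0,50, 0,0,0,0,0,0,50, 0,0,0,-15,-12,-6,50, 0,0,0,-30,-20,-12,50, 0,0,0,-30,-20,-12,50, 0,0,0,0,0,0,50]'
python3 - <<'E'
from h import *
s,p,r=st(); X=r.as_matrix(); g=p-18.7*X[:,2]; m=g+34*X[:,0]
print(X.round(2)); print('grasp',g,'mouth',m,np.round(s['joint_pos'],2))
b=bot.grab_frame('side')[150:260,170:330]; a=bot.grab_frame('scene')[100:240,180:340]
cv2.imwrite('pics/t5.png',np.vstack([cv2.resize(v,None,fx=2.4,fy=2.4,interpolation=2) for v in(a,b)])[:,:,::-1])
for n in('scene','side'): print([(round(l['p'],2),l['box']) for l in bot.outline_of('vial0',n)])
E
```

```text
t: 14.25
tool_pos: [534.5, -1.0, 214.3]
tcp_rot: [0.364, 0.387, 0.703, -0.473]
wrist_force: [-0.6, -0.1, -0.9]
width: 0.72
finger_force: 49.7
[[-0.44  0.89  0.15]
 [ 0.2   0.25 -0.95]
 [-0.88 -0.38 -0.29]]
grasp [531.82428476  16.73841343 219.70424353] mouth [516.98154968  23.5149456  189.87520019] [-1.05  1.2   0.76  1.86  0.58  0.9  -0.45]
[(0.62, [249.9, 147.1, 22.0, 20.9]), (0.57, [257.1, 151.4, 13.3, 22.2]), (0.42, [269.8, 147.8, 8.0, 19.1])]
[(0.68, [311.7, 175.2, 33.2, 51.6]), (0.64, [291.0, 147.9, 43.4, 41.2]), (0.62, [215.6, 192.7, 14.5, 19.7]), (0.61, [203.5, 195.4, 13.9, 15.0])]
```

View pics/t5.png

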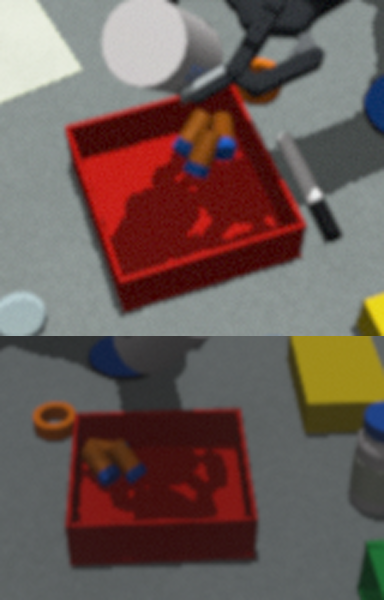

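All three vials lie in the tray, with three blue caps at px (184,146), (197,170) and (228,146). Next I'll roll back upright.

```bash
python3 -m jog '[0,0,-0.12,0,0,0,50, 0,0,-0.12,0,0,0,50, 0,0,-0.12,0,0,0,50, 0,0,-0.12,0,0,0,50, 0,0,-0.12,0,0,0,50, 0,0,-0.12,0,0,0,50, 0,0,-0.12,0,0,0,50, 0,0,-0.12,0,0,0,50, 0,0,-0.12,0,0,0,50, 0,0,-0.12,0,0,0,50, 0,0,-0.12,0,0,0,50, 0,0,-0.12,0,0,0,50]'
python3 -m jog '[0,0,-0.12,0,0,0,50, 0,0,-0.12,0,0,0,50, 0,0,-0.12,0,0,0,50, 0,0,-0.12,0,0,0,50, 0,0,-0.12,0,0,0,50, 0,0,-0.12,0,0,0,50]'
python3 - <<'E'
from h import *
for az in(-81,-65):
  Rt=frame(az,17,1);z=Rt.as_matrix()[:,2]
  plan(Rt,np.array([482,286,130.])+z*18.7)
E
```

```text
t: 15.45
tool_pos: [534.7, 1.0, 205.3]
tcp_rot: [-0.042, -0.18, 0.783, -0.594]
wrist_force: [-0.3, 0.5, -0.9]
width: 0.72
finger_force: 49.7
t: 15.95
tool_pos: [534.6, 0.9, 205.3]
tcp_rot: [-0.249, -0.444, 0.67, -0.541]
wrist_force: [0.2, -0.2, -1.4]
width: 0.719
finger_force: 49.7
p [534.6   0.9 205.3] t 15.95 F [ 0.2 -0.2 -1.4] w 0.7188755050941248 49.73512686789036
turn tool [ 0.002 -0.003 -0.555] 0.555 shift in target frame [-156.8    7.4 -236.4] in current [-128.6   89.3 -236.7] j [-0.78  1.06  0.22  1.84  0.93  1.26  1.35]
p [534.6   0.9 205.3] t 15.95 F [ 0.2 -0.2 -1.4] w 0.7188755050941248 49.73512686789036
turn tool [ 0.263 -0.077 -0.633] 0.69 shift in target frame [-154.1  -72.8 -227.6] in current [-131.4   85.2 -237.4] j [-0.78  1.06  0.22  1.84  0.93  1.26  1.35]
```

```bash
python3 -m jog '[0,0,-0.111,0,0,0,50, 0,0,-0.111,0,0,0,50, 0,0,-0.111,0,0,0,50, 0,0,-0.111,0,0,0,50, 0,0,-0.111,0,0,0,50, 0,0,0,-17.4,0.8,-26.3,50, 0,0,0,-17.4,0.8,-26.3,50, 0,0,0,-17.4,0.8,-26.3,50, 0,0,0,-17.4,0.8,-26.3,50, 0,0,0,-17.4,0.8,-26.3,50, 0,0,0,-17.4,0.8,-26.3,50, 0,0,0,-17.4,0.8,-26.3,50]'
python3 - <<'E'
from h import *
Rt=frame(-81,17,1);z=Rt.as_matrix()[:,2]
plan(Rt,np.array([482,286,80.])+z*18.7)
E
```

```text
t: 16.95
tool_pos: [496.9, 210.3, 141.7]
tcp_rot: [0.387, 0.609, -0.524, 0.453]
wrist_force: [0.5, -0.3, -1.2]
width: 0.725
finger_force: 49.8
p [496.9 210.3 141.7] t 16.95 F [ 0.5 -0.3 -1.2] w 0.7252624611557589 49.76298451423645
turn tool [ 0.003 -0.003 -0.006] 0.007 shift in target frame [-81.6   2.9 -37. ] in current [-81.5   3.5 -37.2] j [-0.94  1.22  0.02  1.44  0.74  1.61  1.92]
```

```bash
python3 -m jog '[0,0,0,-20.4,0.8,-9.3,50, 0,0,0,-20.4,0.8,-9.3,50, 0,0,0,-20.4,0.8,-9.3,50, 0,0,0,-20.4,0.8,-9.3,50, 0,0,0,0,0,0,50]'
python3 - <<'E'
from h import *
Rt=frame(-81,17,1);z=Rt.as_matrix()[:,2]
plan(Rt,np.array([482,286,62.])+z*18.7)
s,p,r=st(); X=r.as_matrix(); g=p-18.7*X[:,2]; b=g-56*X[:,0]; print('base',b)
out=[]
for n in('scene','side'):
    im=bot.grab_frame(n).copy()
    for zz,rr,c in((6,50,(482,286)),(b[2],31,b),(b[2]+92,31,b)):
        pts=np.array([proj(n,(c[0]+rr*np.cos(a),c[1]+rr*np.sin(a),zz)) for a in np.linspace(0,6.3,40)])
        im=cv2.polylines(im,[pts.round().astype(np.int32)],True,(255,0,255),1)
    u=proj(n,(482,286,40)).astype(int); out.append(cv2.resize(im[max(0,u[1]-50):u[1]+50,u[0]-80:u[0]+80],(480,300)))
cv2.imwrite('pics/m6.png',np.vstack(out)[:,:,::-1])
E
```

```text
t: 17.37
tool_pos: [483.2, 269.2, 70.5]
tcp_rot: [0.387, 0.611, -0.523, 0.452]
wrist_force: [-0.6, 0.2, -1.7]
width: 0.721
finger_force: 49.8
p [483.2 269.2  70.5] t 17.3667 F [-0.6  0.2 -1.7] w 0.7213818295701921 49.767969623208046
turn tool [ 0.002 -0.    -0.001] 0.002 shift in target frame [-13.   -1.4   5.1] in current [-13.   -1.4   5.1] j [-1.    1.36  0.01  1.25  0.69  1.68  1.92]
base [477.93442526 303.03355555  22.37400413]
```

View pics/m6.png

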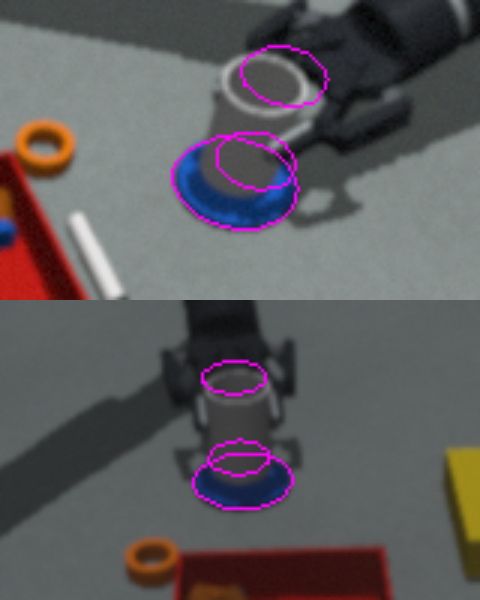

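The mat circle fits, and the beaker hangs upright over its centre. The magenta beaker rings are off only because I took the base along the tool axis. The beaker's base is at about (480,287,20). I'm lowering it gently.

```bash
python3 -m jog '[0,0,0,-3.5,0,1.1,50, 0,0,0,-3.5,0,1.1,50, 0,0,0,-2,0,0.6,50, 0,0,0,-1,0,0.3,50, 0,0,0,-1,0,0.3,50, 0,0,0,0,0,0,50]'
python3 -m jog '[0,0,0,-1,0,0.3,50, 0,0,0,0,0,0,50]'
python3 -m jog '[0,0,0,-1,0,0.3,50, 0,0,0,0,0,0,50]'
```

```text
t: 17.97
tool_pos: [486.1, 267.3, 65.1]
tcp_rot: [0.386, 0.608, -0.525, 0.454]
wrist_force: [-0.5, -0.5, -1.0]
width: 0.721
finger_force: 49.8
t: 18.13
tool_pos: [486.1, 267.4, 64.0]
tcp_rot: [0.386, 0.608, -0.525, 0.454]
wrist_force: [-0.2, -0.4, -1.1]
width: 0.721
finger_force: 49.8
t: 18.3
tool_pos: [486.0, 267.4, 62.8]
tcp_rot: [0.386, 0.608, -0.525, 0.454]
wrist_force: [0.2, -0.8, -1.8]
width: 0.719
finger_force: 49.8
```

```bash
python3 -m jog '[0,0,0,-1,0,0.3,50, 0,0,0,-1,0,0.3,50, 0,0,0,-1,0,0.3,50, 0,0,0,0,0,0,50]'
python3 -m jog '[0,0,0,-1,0,0.3,50, 0,0,0,0,0,0,50]'
python3 -m jog '[0,0,0,-1,0,0.3,50, 0,0,0,0,0,0,50]'
python3 -m jog '[0,0,0,-1,0,0.3,50, 0,0,0,0,0,0,50]'
```

```text
t: 18.63
tool_pos: [486.0, 267.4, 59.5]
tcp_rot: [0.386, 0.608, -0.525, 0.454]
wrist_force: [-0.6, 0.4, -1.3]
width: 0.721
finger_force: 49.8
t: 18.8
tool_pos: [486.1, 267.4, 58.5]
tcp_rot: [0.386, 0.608, -0.525, 0.454]
wrist_force: [-0.5, 0.4, -1.2]
width: 0.721
finger_force: 49.8
t: 18.97
tool_pos: [486.1, 267.4, 57.5]
tcp_rot: [0.386, 0.608, -0.525, 0.454]
wrist_force: [-0.1, -0.6, -0.4]
width: 0.718
finger_force: 49.8
t: 19.13
tool_pos: [486.1, 267.4, 56.6]
tcp_rot: [0.386, 0.608, -0.525, 0.454]
wrist_force: [0.5, -0.1, -0.2]
width: 0.722
finger_force: 49.8
```

```bash
python3 -m jog '[0,0,0,-0.6,0,0.2,50, 0,0,0,0,0,0,50]'
python3 -m jog '[0,0,0,-0.6,0,0.2,50, 0,0,0,0,0,0,50]'
```

```text
t: 19.3
tool_pos: [486.2, 267.3, 56.5]
tcp_rot: [0.386, 0.608, -0.525, 0.454]
wrist_force: [-0.3, 0.3, 2.4]
width: 0.723
finger_force: 49.8
t: 19.47
tool_pos: [486.2, 267.3, 56.5]
tcp_rot: [0.386, 0.607, -0.525, 0.455]
wrist_force: [-1.2, 1.0, 4.2]
width: 0.721
finger_force: 50.0
```

Contact is confirmed (+4 N). I'm releasing and backing out.

```bash
python3 -m jog '[0,0,0,0.6,0,-0.2,62, 0,0,0,0,0,0,65, 0,0,0,0,0,0,70, 0,0,0,0,0,0,78, 0,0,0,0,0,0,85, 0,0,0,0,0,0,85, 0,0,0,0,0,0,85, 0,0,0,0,0,0,85, 0,0,0,0,0,-8,85, 0,0,0,0,0,-10,85, 0,0,0,0,0,-20,85, 0,0,0,0,0,-30,85]'
python3 -m jog '[0,0,0,0,0,-30,85, 0,0,0,0,0,-30,85, 0,0,0,0,0,-30,85, 0,0,0,0,0,0,85]'
python3 - <<'E'
from h import *
out=[]
for n in('scene','side'):
    im=bot.grab_frame(n).copy(); out.append(cv2.resize(im[60:300,110:430],(400,300)))
    for o,z in(('beaker',52),('marker',5),('dish',5),('tape',10)):
        for l in bot.outline_of(o,n)[:2]:
            ys,xs=np.nonzero(l['mask']); print(n,o,round(l['p'],2),onplane(n,(xs.mean(),ys.mean()),z)[:2].round(0))
cv2.imwrite('pics/f7.png',np.vstack(out)[:,:,::-1])
E
```

```text
t: 20.47
tool_pos: [476.3, 331.1, 76.5]
tcp_rot: [0.387, 0.607, -0.525, 0.454]
wrist_force: [1.3, 1.0, -0.3]
width: 0.996
finger_force: 0.0
t: 20.8
tool_pos: [460.5, 423.6, 102.5]
tcp_rot: [0.381, 0.611, -0.526, 0.453]
wrist_force: [-0.1, 1.5, -0.1]
width: 0.995
finger_force: 0.0
scene beaker 0.44 [748. 194.]
scene beaker 0.32 [479. 288.]
scene marker 0.76 [541. 148.]
scene dish 0.86 [ 595. -145.]
scene dish 0.56 [441.  63.]
scene tape 0.85 [400. 149.]
scene tape 0.31 [461.  90.]
side beaker 0.85 [483. 291.]
side marker 0.51 [529.  38.]
side dish 0.59 [ 600. -143.]
side dish 0.2 [771.  83.]
side tape 0.73 [403. 150.]
```

View pics/f7.png

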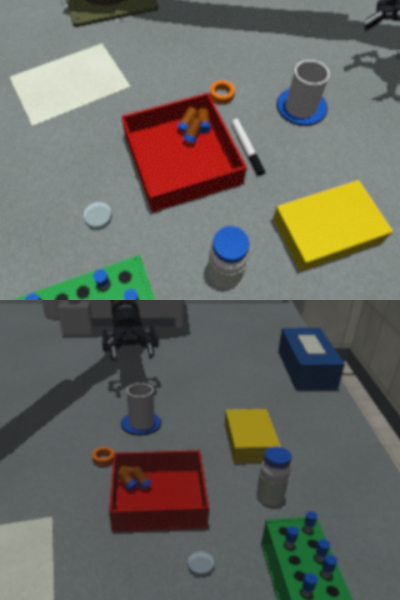

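The beaker stands upright on the mat at px (305,90). The three vials are in the tray at (193,123), the bystanders have not moved and the arm is clear.

```bash
python3 -c "
from plant import bot
print(bot.sign_off())"
```

```text
the job is handed in; nothing more can be done
None
```

I emptied all three vials into the red tray, set the empty beaker down mouth up at the centre of the blue mat, left the other items where they were, and handed the job in at about 21 s on the robot's clock.

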